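# Open the sprung test arm for a part change

## Robot

A 6-joint arm with a two-finger parallel gripper is mounted at the origin on a cart in front of the work surface, level with it; the furniture and walls round the work are solid. World frame = base frame: x ahead of the robot, y to its left, z up, the work surface at z = 0. Lengths are in m, angles in rad, forces in N, time in s.
With the tool pointing down it reaches from about 0.25 to 0.775 m from the base axis. Payload 4 kg.
Tool frame: the origin (TCP) lies at the very end of the fingers, on their centre line; the grasp point (between the pads) lies 19 mm behind it; z points along the fingers, y is the line along which they close (so a half turn about z gives the same grasp; the last joint's range is limited). The gripper opens to 94 mm and grips with 3 to 60 N. Pads are 16 mm wide; open, the fingers measure 119 mm over their backs; the gripper's body (75 mm by 177 mm) begins 78 mm behind the grasp point.
Start: joints at [-1.41, 0.087, 1.371, -0, 1.684, -0.103], TCP at [0.143, -0.531, 0.206] pointing down, gripper open.
Joint ranges: [-3.1, 3.1], [-0.76, 2.03], [0.27, 2.55], [-1.08, 4.22], [0.17, 2.65], [-2.57, 2.57]. Speed limits (rad/s): [2.79, 2.79, 3.14, 3.14, 3.14, 3.14].

## Interface

Orientations are given as a unit quaternion [w, x, y, z].
In Python, from rig import bot, grab_frame, camera_info, nets gives the robot as it stands. Calls block until the motion is done:
- bot.movep(position, orientation): joint-space move of the TCP to a pose.
- bot.move_straight(position, max_speed=0.15, rotation=None): straight line of the TCP; rotation=None keeps the orientation; max_speed is the mean speed in m/s.
- bot.set_joints(angles): joint-space move.
- bot.command_gripper(opening): finger opening in m; the grip force is fixed at half the most; returns when the fingers have stopped.
- bot.wait(seconds).
- bot.ik(position, orientation): joint angles nearest the present ones, or None.
- grab_frame(name): name is "scene" or "top"; returns (picture, depth): 400x640x3 uint8, blue, green, red; 400x640 float32, m along the optical axis (not along the pixel's ray), 0 where there is no reading.
- camera_info(name): a dict with "fx", "fy", "cx", "cy" (pixels), "eye" and "orientation" of the camera in the world. Camera axes: x right, y down, z forward; pixel columns grow to the right and rows downward; lengths in m; the calibration is good to about 2 mm. A picture is of the moment at which its call begins. camera_info takes no time and is no camera call.
A pose or a line that the arm cannot do raises bot.Unreachable and nothing moves.
- bot.job_done(): hands the job in; it is judged then, once.
Trained networks look in the newest picture that a camera, given by its name, has taken for a name from the list of things; names that differ only in an ending like _2 or _b are one class to them, and where a whole thing is asked for, a point or a joint stands for the part that bears it (a point fixed in the world has none). Each returns a list of dicts, best first, with "confidence" (0 to 1); they miss things now and then, are a little off and sometimes report something else, mostly with a low value. They report only what shows in the picture. A call takes as long as a camera call.
- nets.look_for(camera, thing): "extent" ([left, top, right, bottom] in pixels, round what is visible of it).
- nets.silhouettes(camera, thing): "pixels" (400x640 bool, what is visible of it) and "extent" ([left, top, right, bottom] in pixels, round what is visible of it).
Readings, each from a call of its own:
- bot.read_time(): time.
- bot.read_joint_positions(): joint angles.
- bot.read_joint_velocities(): joint speeds.
- bot.read_joint_efforts(): joint torques, N m.
- bot.read_eef_pos(): TCP position.
- bot.read_ee_rot(): TCP orientation.
- bot.read_force(): force on the tool from outside, world axes, zero at the start.
- bot.read_wrist_torque(): the same for the moment, N m.
- bot.read_finger_gap(): finger opening in m.
- bot.read_grasp_force(): force on a finger pad.
Only numpy, scipy, OpenCV 4.12 (cv2) and the standard library are available. Lean on these libraries where they do the work, as an engineer would, in place of code of your own. Each camera call takes 0.05 s, during which the arm holds its last target. There are 200 camera calls.

## Task

We are changing the part in the leak-test fixture: lift the housing off the free-spinning turntable and set it down flat, not dropped, between the corner stops of the empty pocket on the fixture plate, nozzle pointing to the fixture's front (the ball-post end), leaving the plug and hose tail standing on the turntable. Then pull the black latch handle of the test arm sideways, away from the arm against its spring, and lift the arm off its ball by that handle to at least 30 degrees, without disturbing the housing in the nest below. Finish still holding the arm up by the handle, steady, so that I can swap the parts.

Things in the scene. Friction and masses are not known exactly. Their poses are not given: they have to be found in the camera images.
- fixture: leak-test fixture, fixed: aluminium plate 252 (x) x 250 (y) x 12 mm. Origin: centre of its underside, on the bench; x to its rear, -x is the front (nearer the robot), y to its left. The test arm lies along x at y = +30 mm, hinged at the rear; its front end is locked on a 25 mm ball on a post (x -85, y +30). The latch's spring barrel sticks out to y = -24 at x -85, z 93 mm
- pocket (a point): middle of the empty pocket (black pad) on the right of the fixture plate, on the plate's upper face (12 mm over the bench); axes as the fixture. Four L-shaped corner stops, 6 mm high, leave an opening 60 (x) x 56 (y) mm; they reach 10 mm in along each side, so the sides' middles are open for fingers and nozzle. The arm's bar lies 99 mm to its left (+y)
- next_housing: light grey die-cast housing standing on the turntable: block 48 (x) x 52 (y, -20 to +32) x 28 mm, round boss 24 mm wide on top (to z 39 mm, at y +6 mm), round nozzle 12 mm thick out of its -y face to y -32 mm at z 14 mm. Origin on its underside. Grasp across its x (48 mm) at y +6 mm. 0.1 to 0.16 kg
- next_middle (a point): point on the underside of next_housing, in the middle of the block (its y = +6 mm)
- next_nozzle (a point): tip of the nozzle of next_housing (its y = -32, z = 14 mm); must end up towards -x of the pocket
- turntable: low round turntable on the bench, its disc 190 mm across with a black rubber top 34 mm over the bench, turns freely about the vertical and without drive. Origin: centre of its underside. It carries next_housing, plug and hose_tail, each 40 to 70 mm from its middle
- plug: grey tapered rubber plug, 26 mm wide, 29 mm high, stands on the turntable; leave it there. Origin: centre of its underside
- hose_tail: brass hose fitting, 26 mm wide, 53 mm high, stands on the turntable; leave it there. Origin: centre of its underside
- tested_housing: the similar housing (44 x 65 x 36 mm) in the nest under the test arm; leave it there. Origin on its underside
- pivot (a point): hinge axis of the test arm at the rear of the fixture, 90 mm over the bench; the axis runs along the fixture's y. The ball lies 180 mm in front of it and 10 mm lower
- test_arm (a joint): angle of the test arm, rad: 0 = down on the ball; grows as its front end rises (to 1.2). About 0.5 kg with latch, swings freely and falls if let go; cannot rise while the latch is shut
- latch (a joint): travel of the spring latch, m: 0 = shut (its fork grips under the ball); grows as the handle is pulled to the fixture's +y, to a stop at 0.016. The arm comes free of the ball from 0.013 on. Spring force 5 N shut, 9 N fully pulled; once the arm is about 0.2 rad up the latch may close again
- latch_handle: black upright grip of the latch at the front left of the arm; moves with latch and arm. 26 (x) x 14 (y) x 44 mm (z). Origin: middle of its foot. With the arm down it stands 104 to 148 mm over the bench, 45 mm left of the arm's centre line, 17 mm beside the grey coupler head, whose top is at 105 mm. Pinch it from above across its 14 mm (along y)
- latch_grip (a point): point on the middle of latch_handle, 30 mm over its foot (14 mm below its top), where to pinch it; axes as the fixture while the arm is down

How it is judged:
On the way, in this order (a step that is already met when the one before it is completed fails the run):
1. the housing has been lifted clear of the turntable (z of next_housing in the frame of turntable above 0.055 m), for 0.1 s.
2. the housing stands flat in the pocket, nozzle to the front, let go, arm still down (x of next_middle in the frame of pocket between -0.007 and 0.007 m and y of next_middle in the frame of pocket between -0.007 and 0.007 m and z of next_middle in the frame of pocket below 0.004 m and angle between next_housing's own z axis and vertical below 0.08 rad and x of next_nozzle in the frame of pocket below -0.03 m and contact force between the fingers and next_housing below 0.1 N and value of joint test_arm below 0.05 rad), for 0.2 s.
3. the latch is pulled open by its handle with the arm still down (value of joint latch above 0.012 m and value of joint test_arm below 0.1 rad and contact force between the fingers and latch_handle above 1 N), for 0.05 s.
4. the arm is up at 30 degrees, held by the handle (value of joint test_arm above 0.5 rad and contact force between the fingers and latch_handle above 0.5 N), for 0.2 s.
At the end, for the whole second after the job is handed in: arm at 0.5 rad or more, steady under 0.1 rad/s, held by the latch handle (0.5 N); housing free in the pocket: middle within 7 mm in x and y, under 4 mm above the plate, tilt under 0.08 rad, nozzle to the front; tested housing moved under 10 mm; plug and hose tail upright on the turntable (all of step 4 and velocity of joint test_arm between -0.1 and 0.1 rad/s and x of next_middle in the frame of pocket between -0.007 and 0.007 m and y of next_middle in the frame of pocket between -0.007 and 0.007 m and z of next_middle in the frame of pocket below 0.004 m and angle between next_housing's own z axis and vertical below 0.08 rad and x of next_nozzle in the frame of pocket below -0.03 m and contact force between the arm and next_housing below 0.1 N and distance of tested_housing from where it was at the start of the episode below 0.01 m and angle between each of plug, hose_tail's own z axis and vertical below 0.3 rad and z of each of plug, hose_tail in the frame of turntable above 0.028 m and horizontal distance between each of plug, hose_tail and turntable below 0.095 m); the arm keeps its last pose, push and grip.
It fails at once if the housing is dropped: let go more than about 25 mm over the turntable or the pocket (height (world z) of next_housing above 0.06 m and contact force between the fingers and next_housing below 0.01 N).
It fails at once if the plug or the hose tail on the turntable is knocked over (angle between any of plug, hose_tail's own z axis and vertical above 0.6 rad).
It fails at once if the housing in the nest is knocked out of place (distance of tested_housing from where it was at the start of the episode above 0.015 m).
It also fails if it takes over 48 s, if anything falls off the work surface, if the arm or the gripper's body presses on something with over 40 N, if the wrist force passes 120 N, or if a joint passes its speed limit or range.

## Working session

There is one attempt and no reset: what is moved stays moved. The work goes in short steps, each a Python script; the robot and the scene stay as the last script left them, time stands still between calls to the robot, and variables do not carry over. Pictures are saved under pics/ and viewed, at most 10 in all, crops included, and the job is handed in when it is done.

```bash
ls; mkdir -p pics; cat > h.py <<'E'
import numpy as np, cv2
from scipy.spatial.transform import Rotation as R
from rig import bot, grab_frame, camera_info, nets
def Rq(q): return R.from_quat([q[1],q[2],q[3],q[0]])
def cloud(cam,d):
    c=camera_info(cam); v,u=np.mgrid[0:400,0:640]
    p=np.stack([(u-c["cx"])/c["fx"]*d,(v-c["cy"])/c["fy"]*d,d],-1)
    return p@Rq(c["orientation"]).as_matrix().T+np.array(c["eye"])
def down(yaw):  # tool z down, closing line (tool y) at angle yaw from world y
    q=(R.from_euler('z',yaw)*R.from_euler('x',np.pi)).as_quat(); return [q[3],q[0],q[1],q[2]]
E
python3 - <<'E'
from h import *
print(bot.read_time(), Rq(bot.read_ee_rot()).as_matrix().round(2).tolist())
for cam in ("scene","top"):
    im,d=grab_frame(cam); cv2.imwrite(f"pics/{cam}0.png",im); np.save(f"pics/{cam}0.npy",d)
    c=camera_info(cam); print(cam,c)
    P=cloud(cam,d)
    for t in ("fixture","next_housing","turntable","plug","hose_tail","tested_housing","latch_handle","test_arm"):
        for r in nets.silhouettes(cam,t)[:2]:
            m=r["pixels"]&(d>0); p=P[m]
            if len(p): print(t,round(r["confidence"],2),[int(x) for x in r["extent"]],p.mean(0).round(3),np.percentile(p,2,0).round(3),np.percentile(p,98,0).round(3))
            if r["confidence"]>.4: np.save(f"pics/{cam}_{t}.npy",r["pixels"])
print(bot.read_time())
E
```

```text
pics
rig.py
0.0 [[0.97, 0.26, -0.0], [0.26, -0.97, 0.0], [0.0, -0.0, -1.0]]
scene {'fx': 432.6367610600581, 'fy': 432.6367610600581, 'cx': 318.7006073864362, 'cy': 200.38852150719572, 'eye': array([-0.07410528, -0.49865615,  0.51627752]), 'orientation': array([-0.44331077,  0.77312381, -0.38704489,  0.23654046])}
fixture 0.65 [205, 152, 357, 264] [0.537 0.044 0.033] [ 0.419 -0.078  0.004] [0.666 0.173 0.125]
next_housing 0.6 [348, 253, 384, 288] [ 0.449 -0.233  0.056] [ 0.427 -0.26   0.033] [ 0.503 -0.199  0.072]
turntable 0.63 [340, 245, 446, 315] [ 0.477 -0.273  0.032] [ 0.402 -0.343  0.024] [ 0.575 -0.179  0.034]
plug 0.73 [394, 240, 409, 256] [ 0.546 -0.249  0.052] [ 0.535 -0.261  0.032] [ 0.575 -0.225  0.063]
plug 0.6 [222, 151, 233, 174] [0.495 0.149 0.124] [0.48  0.137 0.025] [0.672 0.352 0.147]
hose_tail 0.79 [420, 263, 433, 293] [ 0.482 -0.324  0.06 ] [ 0.474 -0.335  0.033] [ 0.502 -0.311  0.086]
tested_housing 0.7 [265, 190, 293, 209] [0.572 0.071 0.029] [0.546 0.051 0.011] [0.606 0.114 0.045]
tested_housing 0.57 [336, 247, 446, 316] [ 0.476 -0.273  0.032] [ 0.402 -0.342  0
[... 672 characters left out ...]
ntable 0.72 [228, 149, 285, 240] [0.532 0.092 0.101] [0.46  0.052 0.015] [0.658 0.148 0.148]
turntable 0.71 [268, 179, 280, 205] [0.572 0.066 0.038] [0.548 0.053 0.021] [0.6   0.082 0.09 ]
plug 0.61 [397, 194, 407, 208] [ 0.548 -0.247  0.061] [ 0.536 -0.261  0.035] [ 0.564 -0.235  0.067]
hose_tail 0.4 [428, 224, 433, 233] [ 0.483 -0.32   0.063] [ 0.475 -0.338  0.032] [ 0.495 -0.311  0.087]
tested_housing 0.68 [270, 180, 281, 205] [0.575 0.064 0.035] [0.553 0.052 0.019] [0.602 0.081 0.04 ]
latch_handle 0.56 [232, 210, 235, 222] [0.491 0.144 0.14 ] [0.48  0.138 0.115] [0.504 0.152 0.15 ]
test_arm 0.28 [370, 189, 442, 266] [ 0.495 -0.264  0.034] [ 0.408 -0.347  0.029] [ 0.579 -0.176  0.037]
0.9
```

```bash
python3 - <<'E'
from h import *
a=cv2.resize(cv2.imread("pics/top0.png")[130:280,210:460],None,fx=3.2,fy=3.2,interpolation=3)[:,:800]
b=cv2.resize(cv2.imread("pics/scene0.png")[135:325,195:455],None,fx=3,fy=3,interpolation=3)
cv2.imwrite("pics/a.png",a);cv2.imwrite("pics/b.png",b)
def rect(p): 
    (c,s,ang)=cv2.minAreaRect(p.astype(np.float32)[:,:2]*1000); return np.round(c,1),np.round(s,1),round(ang,2)
for cam in("top","scene"):
    d=np.load(f"pics/{cam}0.npy");P=cloud(cam,d);x,y,z=np.moveaxis(P,-1,0)
    pl=P[(abs(z-.012)<.003)&(x>.38)&(x<.72)&(y>-.13)&(y<.22)]
    print(cam,"plate",len(pl),rect(pl))
    M=np.load(f"pics/{cam}_next_housing.npy"); M=cv2.dilate(M.astype(np.uint8),np.ones((5,5)))>0
    for zl,zh in((.056,.068),(.069,.078),(.042,.068)):
        q=P[M&(z>zl)&(z<zh)]; print("hous",zl,len(q),q.mean(0).round(4),rect(q))
    H=P[(abs(x-.491)<.03)&(abs(y-.145)<.03)&(z>.143)&(z<.155)]; print("handle top",len(H),H.mean(0).round(4),rect(H) if len(H)>3 else 0)
    for t in("plug","hose_tail"):
        M=np.load(f"pics/{cam}_{t}.npy") ;q=P[M&(z>.04)];print(t,rect(q))
    q=P[(abs(z-.034)<.005)&(x>.37)&(x<.61)&(y<-.15)&(y>-.4)]; print("tt",cv2.minEnclosingCircle(q[:,:2].astype(np.float32)))
    # ball/bar: arm bar
    B=P[(z>.085)&(z<.135)&(x>.55)&(x<.7)&(y>-.0)&(y<.16)]; print("bar",rect(B),B[:,2].mean())
E
```

```text
top plate 6540 (array([563. ,  44.4]), array([330.1, 313.9]), 89.98)
hous 0.056 363 [ 0.4569 -0.2276  0.0626] (array([ 457.1, -228.1]), array([47.4, 51.4]), 44.44)
hous 0.069 48 [ 0.4572 -0.2283  0.0732] (array([ 457.4, -228.7]), array([22.2, 21.4]), 76.45)
hous 0.042 408 [ 0.455  -0.2254  0.0613] (array([ 453.4, -223.9]), array([47.9, 62.9]), 42.65)
handle top 72 [0.4916 0.1464 0.1471] (array([491.8, 146.7]), array([14.6, 25.2]), 76.9)
plug (array([ 548.5, -247.8]), array([24.2, 25.6]), 45.19)Traceback (most recent call last):
  File "<stdin>", line 16, in <module>
    fid = stack.enter_context(open(os.fspath(file), "rb"))
                              ~~~~^^^^^^^^^^^^^^^^^^^^^^^
FileNotFoundError: [Errno 2] No such file or directory: 'pics/top_hose_tail.npy'
```

View pics/a.png

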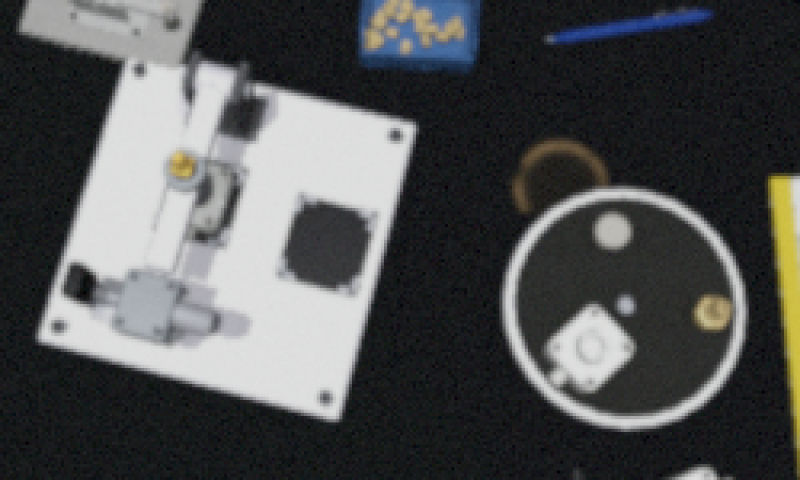

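View pics/b.png

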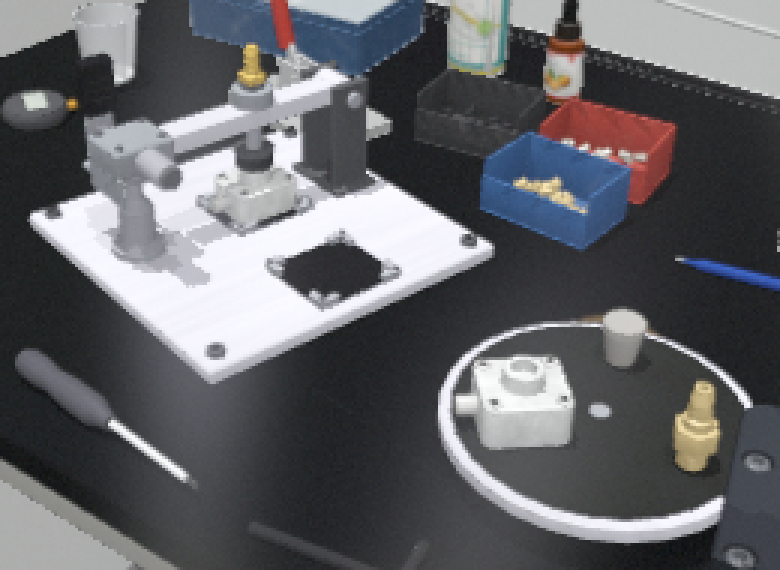

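The top view shows the white plate turned about 13° and the black pocket at crop (330,245). The housing is at (590,347) with its nozzle pointing down-left, i.e. world -x/+y. The plug is at (612,230), the hose tail at (712,312), and the black handle at (80,282). Next I'll fit these precisely.

```bash
python3 - <<'E'
from h import *
def rect(p):
    (c,s,ang)=cv2.minAreaRect(p.astype(np.float32)[:,:2]*1000); return np.round(c,1),np.round(s,1),round(ang,2)
def ray(cam,uv,z0):
    c=camera_info(cam); uv=np.atleast_2d(uv).astype(float)
    r=np.c_[(uv[:,0]-c["cx"])/c["fx"],(uv[:,1]-c["cy"])/c["fy"],np.ones(len(uv))]@Rq(c["orientation"]).as_matrix().T
    e=np.array(c["eye"]); return e+r*((z0-e[2])/r[:,2])[:,None]
for cam in("top","scene"):
    im=cv2.imread(f"pics/{cam}0.png"); g=im.min(2)
    d=np.load(f"pics/{cam}0.npy");P=cloud(cam,d);x,y,z=np.moveaxis(P,-1,0)
    w=(g>(150 if cam=="top" else 140))&(x>.38)&(x<.72)&(y>-.1)&(y<.22)&(abs(z-.012)<.008)
    w=cv2.morphologyEx(w.astype(np.uint8),cv2.MORPH_OPEN,np.ones((3,3)))
    n,l,s,_=cv2.connectedComponentsWithStats(w); w=l==1+s[1:,4].argmax()
    v,u=np.nonzero(w); pp=ray(cam,np.c_[u,v],.012); r=rect(pp); print(cam,"plate",r)
    # pad: dark pixels inside plate near the pocket
    k=(im.max(2)<95)&(abs(x-.53)<.06)&(abs(y+.01)<.055)&(abs(z-.012)<.01)
    k=cv2.morphologyEx(k.astype(np.uint8),cv2.MORPH_OPEN,np.ones((3,3)))
    n,l,s,_=cv2.connectedComponentsWithStats(k);k=l==1+s[1:,4].argmax()
    v,u=np.nonzero(k); pp=ray(cam,np.c_[u,v],.012); print("pad",len(u),pp.mean(0).round(4),rect(pp))
    for nm,q in(("hous",P[(abs(x-.457)<.05)&(abs(y+.228)<.05)&(z>.058)&(z<.067)]),("boss",P[(abs(x-.457)<.05)&(abs(y+.228)<.05)&(z>.069)&(z<.078)]),
      ("nozz",P[(abs(x-.435)<.03)&(abs(y+.2)<.03)&(z>.046)&(z<.057)]),
      ("handle",P[(abs(x-.491)<.03)&(abs(y-.145)<.03)&(z>.144)&(z<.155)]),("handleall",P[(abs(x-.491)<.03)&(abs(y-.145)<.03)&(z>.115)&(z<.155)]),
      ("coup",P[(abs(x-.48)<.04)&(abs(y-.1)<.03)&(z>.10)&(z<.109)]),
      ("hose",P[(abs(x-.484)<.03)&(abs(y+.323)<.03)&(z>.05)&(z<.1)]),("plug",P[(abs(x-.548)<.03)&(abs(y+.248)<.03)&(z>.05)&(z<.1)]),
      ("testedtop",P[(abs(x-.575)<.05)&(abs(y-.06)<.05)&(z>.03)&(z<.06)])):
        if len(q)>3: print(nm,len(q),q.mean(0).round(4),rect(q),q[:,2].max().round(3))
    w=(g>150)&(x>.36)&(x<.62)&(y<-.15)&(y>-.4)&(abs(z-.034)<.008)
    q=P[w];print("tt",cv2.minEnclosingCircle(q[:,:2].astype(np.float32)))
E
```

```text
top plate (array([555.7,  53.4]), array([248.6, 251. ]), 75.73)
pad 516 [ 0.545  -0.0255  0.012 ] (array([544.8, -25.6]), array([61.6, 64.9]), 76.26)
hous 349 [ 0.4569 -0.2279  0.0626] (array([ 457.1, -228.1]), array([47.4, 51.4]), 44.44) 0.067
boss 48 [ 0.4572 -0.2283  0.0732] (array([ 457.4, -228.7]), array([22.2, 21.4]), 76.45) 0.076
nozz 41 [ 0.4388 -0.2061  0.0521] (array([ 439. , -205.7]), array([46.2, 17. ]), 37.37) 0.057
handle 68 [0.4918 0.1467 0.1473] (array([491.9, 147.1]), array([13.8, 25.1]), 77.29) 0.152
handleall 109 [0.4908 0.1447 0.1411] (array([491.7, 146.7]), array([14.7, 25.3]), 75.75) 0.152
coup 424 [0.4819 0.1001 0.1044] (array([487.2, 100.2]), array([65., 56.]), 4.5) 0.109
hose 88 [ 0.4843 -0.3197  0.0689] (array([ 484.6, -321.1]), array([24.6, 19.9]), 32.54) 0.089
plug 95 [ 0.5478 -0.2473  0.0628] (array([ 548.5, -247.8]), array([24.2, 25.6]), 45.19) 0.067
testedtop 140 [0.5755 0.0655 0.0373] (array([574.8,  67.2]), array([20.9, 59.7]), 74.84) 0.055
tt ((0.47063860297203064, -0.272858589887619), 0.12005599588155746)
scene plate (array([550.8,  47.7]), array([2
[... 316 characters left out ...]
2129  0.0513] (array([ 434.1, -210.6]), array([39.4, 14.6]), 50.45) 0.057
handle 33 [0.491  0.1449 0.146 ] (array([491.7, 144.7]), array([11. , 22.8]), 69.74) 0.149
handleall 195 [0.4896 0.1426 0.1326] (array([492.2, 144.1]), array([12.9, 25.8]), 73.71) 0.149
coup 255 [0.4784 0.0984 0.1032] (array([482.2,  97.5]), array([55.1, 54.4]), 88.98) 0.106
hose 246 [ 0.4813 -0.3251  0.0663] (array([ 482.8, -324.6]), array([20.9, 22.7]), 18.9) 0.087
plug 152 [ 0.545  -0.2497  0.0595] (array([ 547.8, -248.8]), array([25.8, 25.7]), 4.51) 0.064
testedtop 284 [0.5742 0.0711 0.0396] (array([578.7,  72.9]), array([45.3, 59.7]), 54.28) 0.06
tt ((0.49450764060020447, -0.2627713084220886), 0.09563490003347397)
```

```bash
cat >> h.py <<'E'
YF=np.radians(-14.3); C=np.array([.5557,.0534,0.]); RF=R.from_euler('z',YF)
def F(p): return C+RF.apply(p)          # fixture -> world
POC=F([.009,-.079,.012])
def tcp(g,rot): return np.array(g)+rot.apply([0,0,.019])   # grasp point -> TCP
def q4(r): q=r.as_quat(); return [q[3],q[0],q[1],q[2]]
DN=R.from_euler('x',np.pi)
def lift(a,l=.0145,gz=.044):
    r=RF*R.from_euler('y',a)*DN
    g=F([.095-.180*np.cos(a)+gz*np.sin(a),.075+l,.090+.180*np.sin(a)+gz*np.cos(a)])
    return tcp(g,r),q4(r)
E
python3 - <<'E'
from h import *
out=[]
for cam in("top","scene"):
    im=cv2.imread(f"pics/{cam}0.png");c=camera_info(cam)
    loc=np.array([[-.05,-.05],[.05,-.05],[.05,.05],[-.05,.05]])   # fixture axes about pocket
    W=np.array([POC+RF.apply([a,b,0]) for a,b in loc]); p=Rq(c["orientation"]).inv().apply(W-c["eye"])
    uv=np.c_[p[:,0]/p[:,2]*c["fx"]+c["cx"],p[:,1]/p[:,2]*c["fy"]+c["cy"]]
    dst=np.array([[200-b*4000,200-a*4000] for a,b in loc])
    H=cv2.getPerspectiveTransform(uv.astype(np.float32),dst.astype(np.float32))
    o=cv2.warpPerspective(im,H,(400,400),flags=3); 
    cv2.rectangle(o,(200-112,200-120),(200+112,200+120),(0,0,255),1); out.append(o)
    P=cloud(cam,np.load(f"pics/{cam}0.npy")).reshape(-1,3)
    k=P[(P[:,2]>.15)&(P[:,0]>.3)&(P[:,0]<.8)&(P[:,1]>-.15)&(P[:,1]<.4)]
    print(cam,len(k), k.min(0) if len(k) else 0,k.max(0) if len(k) else 0)
cv2.imwrite("pics/rect.png",np.hstack(out))
hc=np.array([.4573,-.2290]); yg=np.radians(44-90)
print("grasp",bot.ik([*hc,.0375],down(yg)), bot.ik([*hc,.0375],down(yg+np.pi)))
print("place",bot.ik([POC[0],POC[1],.016],down(YF)))
for a in(0,.3,.6,.7):
    p,q=lift(a); print(a,p.round(3),bot.ik(p,q))
E
```

```text
top 984 [ 0.36196621 -0.04587218  0.15041994] [0.50051464 0.14967876 0.95598469]
scene 0 0 0
grasp [-5.75156183e-01  9.87894748e-02  1.70046416e+00 -4.44089210e-16
  1.34233901e+00  1.79849160e+00] [-0.57515618  0.09878947  1.70046416  0.          1.34233901 -1.34310105]
place [-1.50479628e-01  1.92438875e-01  1.64026696e+00 -4.44089210e-16
  1.30888682e+00  1.66989878e+00]
0 [0.495 0.161 0.115] [ 2.05565309e-01  5.86187745e-02  1.58173607e+00 -4.44089210e-16
  1.50123781e+00  2.02594372e+00]
0.3 [0.51  0.157 0.167] [0.12168752 0.26892314 1.26739306 0.1129387  1.88404999 1.96181514]
0.6 [0.54  0.15  0.212] [0.06044358 0.53200931 0.91433978 0.22512779 2.2601141  1.97391801]
0.7 [0.552 0.147 0.225] [0.04438292 0.63089519 0.78406311 0.27567201 2.38593422 2.00137635]
```

View pics/rect.png

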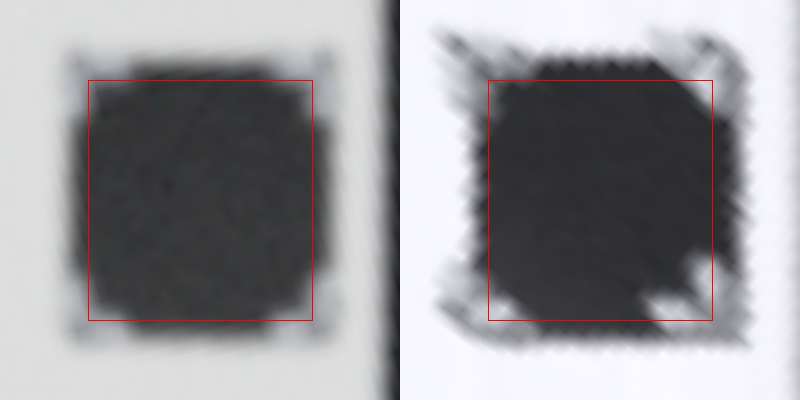

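The pocket outline matches both rectified views within about 2 mm (pad centred near 201,199 on the left and about 208,198 on the right). Now I'll grasp and lift the housing.

```bash
cat >> h.py <<'E'
POC=F([.009,-.0797,.012]); DN=R.from_euler('z',np.pi)*R.from_euler('x',np.pi)   # flipped half turn: better j6 range
E
python3 - <<'E'
from h import *
hc=np.array([.4573,-.2290]); q=q4(R.from_euler('z',np.radians(44-90))*DN)
bot.movep([*hc,.13],q); print(bot.read_time())
bot.command_gripper(.072); bot.move_straight([*hc,.0375],.12)
bot.command_gripper(.0); print(bot.read_time(),bot.read_finger_gap(),bot.read_grasp_force(),bot.read_force(),bot.read_eef_pos())
bot.move_straight([*hc,.135],.12); bot.wait(.1)
print(bot.read_time(),bot.read_finger_gap(),bot.read_grasp_force(),bot.read_force())
im,d=grab_frame("scene");cv2.imwrite("pics/s1.png",im);np.save("pics/s1.npy",d)
cv2.imwrite("pics/s1c.png",cv2.resize(im[100:340,190:510],None,fx=2.4,fy=2.4,interpolation=3))
E
```

```text
2.525
4.5 0.047663524927519754 29.98946875333786 [-0.28200924  0.38536588  2.73449142] [ 0.45759696 -0.229134    0.03804747]
5.5667 0.047746469678842655 29.988884925842285 [-0.55783824 -0.20688968 -1.6038452 ]
```

View pics/s1c.png

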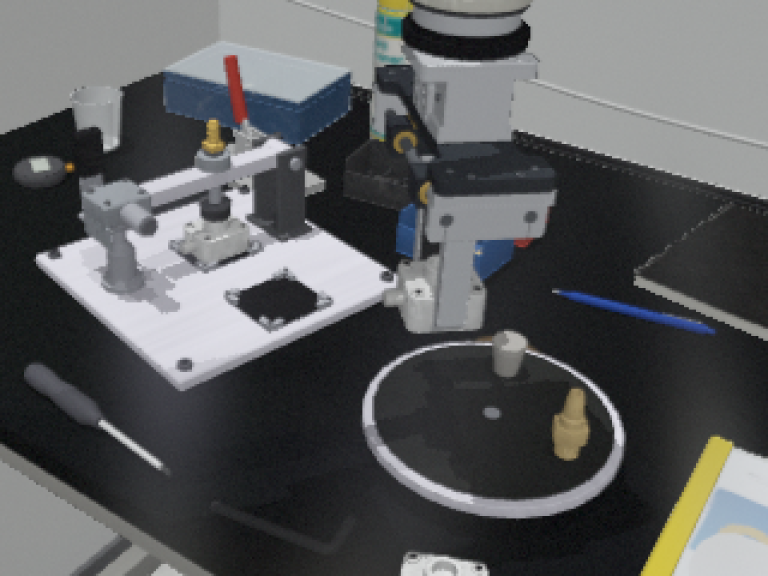

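The housing is held level at about (440,295) with its nozzle to the left. The plug at (508,352) and hose tail at (570,425) are still standing on the turntable. Next I'll place the housing.

```bash
python3 - <<'E'
from h import *
q=q4(RF*DN); x,y=POC[:2]
bot.movep([x,y,.10],q); bot.move_straight([x,y,.030],.12); bot.wait(.15)
print(bot.read_time(),bot.read_eef_pos(),bot.read_force())
z=.024
bot.move_straight([x,y,.021],.05); f0=bot.read_force()
for z in(.019,.0175,.0165,.0158,.0152):
    bot.move_straight([x,y,z],.03); f=bot.read_force(); print(z,bot.read_eef_pos()[2],f)
    if f[2]-f0[2]>4: break
print(bot.read_time(),bot.read_finger_gap())
im,d=grab_frame("scene");cv2.imwrite("pics/s2.png",im)
cv2.imwrite("pics/s2c.png",cv2.resize(im[150:310,190:390],None,fx=3.5,fy=3.5,interpolation=3))
E
```

```text
7.3917 [ 0.54575855 -0.02632359  0.03140741] [ 0.67051172 -0.91729031 -0.76080693]
0.019 0.018865417115451772 [ 0.01310628  0.75448434 -2.05876144]
0.0175 0.017408564572465295 [ 0.21451786 -0.55798745 -1.53283765]
0.0165 0.016398684582697033 [ 0.27310297 -0.76924738 -1.55268709]
0.0158 0.016075459374141714 [-0.46107309  0.26232155  0.64738963]
0.0152 0.016067415433523753 [-1.79635291  0.10968683  4.67753045]
8.975 0.047596122143850846
```

View pics/s2c.png

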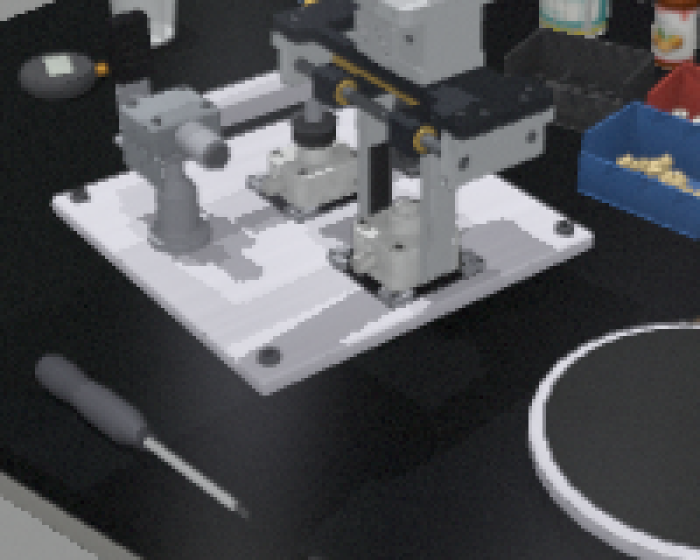

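The contact height (TCP z 16.07 mm) matches the housing seated on the plate, and the picture shows it between the stops at (405,250) with its nozzle to the front. I'll release it, verify the placement, and move above the handle.

```bash
python3 - <<'E'
from h import *
q=q4(RF*DN); x,y=POC[:2]
bot.move_straight([x,y,.0160],.05)
bot.command_gripper(.064); bot.wait(.25); print(bot.read_time(),bot.read_finger_gap(),bot.read_grasp_force())
bot.move_straight([x,y,.12],.12); 
p,_=lift(0,0); bot.movep([p[0],p[1],.19],q); bot.command_gripper(.036)
print(bot.read_time(),p,bot.read_eef_pos())
for cam in("scene","top"):
    im,d=grab_frame(cam);cv2.imwrite(f"pics/{cam}3.png",im);P=cloud(cam,d);X,Y,Z=np.moveaxis(P,-1,0)
    k=P[(abs(X-x)<.05)&(abs(Y-y)<.05)&(Z>.036)&(Z<.045)]
    if len(k)>5:
        r=cv2.minAreaRect(k[:,:2].astype(np.float32)*1000); loc=RF.inv().apply(np.array([*np.array(r[0])/1000,.012])-POC); print(cam,len(k),r,loc.round(4))
    b=P[(abs(X-x)<.05)&(abs(Y-y)<.05)&(Z>.047)&(Z<.056)]; print("boss",len(b),RF.inv().apply(b.mean(0)-POC).round(4) if len(b) else 0)
    n=P[(abs(X-x)<.06)&(abs(Y-y)<.06)&(Z>.016)&(Z<.036)]; print("side",len(n))
cv2.imwrite("pics/c3.png",cv2.resize(cv2.imread("pics/scene3.png")[100:310,190:410],None,fx=2.8,fy=2.8,interpolation=3))
E
```

```text
10.0083 0.0638117099595696 0.0
12.45 [0.49185859 0.1470711  0.115     ] [0.49190793 0.14698385 0.18999937]
scene 242 ((544.1256713867188, -26.933591842651367), (49.977210998535156, 52.37200927734375), 76.34734344482422) [-0.0004 -0.001   0.    ]
boss 42 [-0.0014 -0.003   0.0372]
side 304
top 323 ((544.2969360351562, -26.75783348083496), (47.3858528137207, 51.988128662109375), 76.22050476074219) [-0.0003 -0.0008  0.    ]
boss 39 [-0.0017 -0.0014  0.0385]
side 149
```

View pics/c3.png

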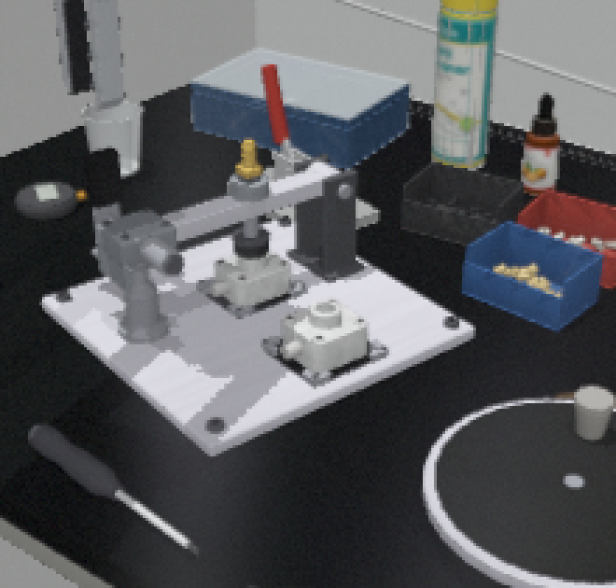

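The housing sits within 1 mm of the pocket centre (crop 325,340) with its nozzle to the front, and nothing else was disturbed. Now I'll pinch the handle and pull the latch.

```bash
python3 - <<'E'
from h import *
loc=lambda v: RF.inv().apply(v).round(2)
p,q=lift(0,0); bot.move_straight(p,.1); f0=bot.read_force()
bot.command_gripper(0.); print(bot.read_time(),bot.read_finger_gap(),bot.read_grasp_force(),loc(bot.read_force()-np.array(f0)),RF.inv().apply(bot.read_eef_pos()-p).round(4))
for l in(.006,.010,.013,.0145,.0155):
    t,_=lift(0,l); bot.move_straight(t,.04)
    print(l,loc(bot.read_force()-np.array(f0)),RF.inv().apply(bot.read_eef_pos()-p).round(4),bot.read_finger_gap())
bot.wait(.2); f=bot.read_force()-np.array(f0); print(bot.read_time(),loc(f),RF.inv().apply(bot.read_eef_pos()-p).round(4))
im,d=grab_frame("scene");cv2.imwrite("pics/s4.png",im)
cv2.imwrite("pics/s4c.png",cv2.resize(im[80:230,190:370],None,fx=4,fy=4,interpolation=3))
E
```

```text
13.925 0.013891727092591559 30.00048279762268 [-0.45  3.01  1.51] [0.0003 0.0008 0.0007]
0.006 [-0.98 -5.35  2.64] [0.0003 0.0044 0.0004] 0.013536244571429433
0.01 [ 0.16 -6.15  2.64] [0.0003 0.008  0.0004] 0.014174879543420987
0.013 [-1.43 -7.88  2.93] [0.0004 0.0107 0.0004] 0.01392065236570425
0.0145 [ 0.07 -7.45  2.75] [0.0004 0.012  0.0003] 0.013808104435755504
0.0155 [-1.19 -7.94  4.19] [0.0003 0.0129 0.0003] 0.013655615946380744
15.425 [-0.79 -7.22  4.35] [0.0003 0.0128 0.0003]
```

View pics/s4c.png

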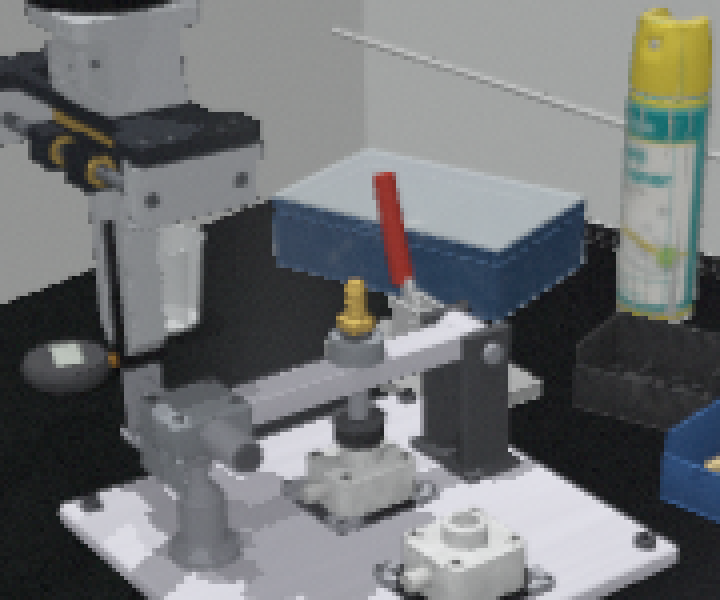

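The handle is pinched and moving. The arm gives about 2.7 mm under the spring load, so I'll pull on to the stop and then lift in an arc about the hinge.

```bash
python3 - <<'E'
from h import *
loc=lambda v: RF.inv().apply(v).round(2)
p0,_=lift(0,0); f0=np.array(bot.read_force())
for l in(.017,.018,.019,.020):
    t,_=lift(0,l); bot.move_straight(t,.03); e=RF.inv().apply(bot.read_eef_pos()-p0)
    print(l,loc(bot.read_force()-f0),e.round(4))
    if e[1]>.0158: break
bot.wait(.1); e=RF.inv().apply(bot.read_eef_pos()-p0); print(bot.read_time(),e.round(4))
for a in(.03,.06,.1,.15,.2):
    t,q=lift(a,l); bot.move_straight(t,.05,rotation=q)
    f=loc(bot.read_force()-f0); r=np.array(bot.read_eef_pos())
    print(a,(r-t).round(4),f,bot.read_finger_gap(),bot.read_grasp_force())
    if abs(f).max()>25: break
print(bot.read_time())
im,d=grab_frame("scene");cv2.imwrite("pics/s5.png",im)
cv2.imwrite("pics/s5c.png",cv2.resize(im[80:230,190:370],None,fx=4,fy=4,interpolation=3))
E
```

```text
0.017 [ 0.36  0.95 -0.72] [0.0003 0.0143 0.0003]
0.018 [ 0.3  -0.32 -0.15] [0.0004 0.0151 0.0003]
0.019 [ 0.95  0.13 -0.49] [0.0004 0.016  0.0003]
16.325 [0.0003 0.016  0.0003]
0.03 [-0.001  -0.0032 -0.0013] [ 0.83 -0.01 -4.96] 0.013723011578074696 29.99857395887375
0.06 [-0.0014 -0.0032 -0.0019] [ 1.08  0.98 -6.18] 0.013927866438261598 29.99518096446991
0.1 [-0.0017 -0.0031 -0.0021] [-0.06 -0.38 -6.65] 0.013789610565916936 29.99509423971176
0.15 [-0.0017 -0.003  -0.002 ] [-0.53  0.8  -5.34] 0.01423799489980191 29.996142089366913
0.2 [-0.0018 -0.0029 -0.0018] [-1.01  1.07 -5.79] 0.013991260789573492 29.99615728855133
17.8
```

View pics/s5c.png

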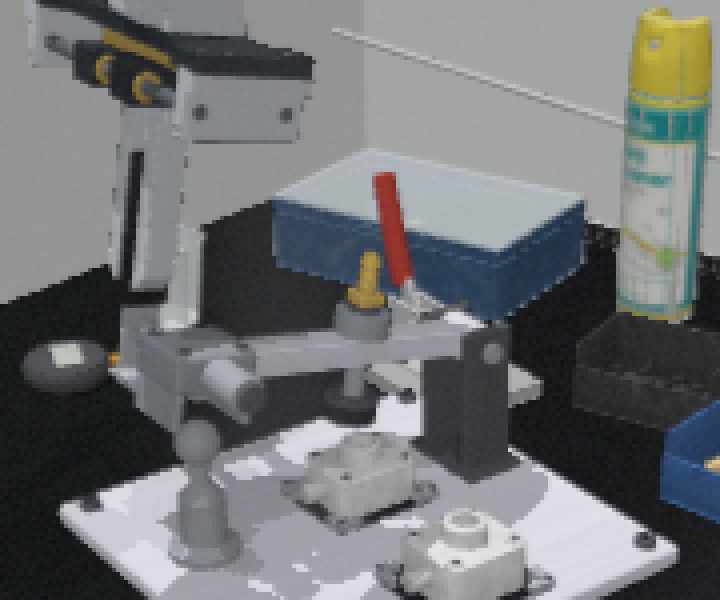

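The arm has come off the ball (ball visible at 198,440). The housing in the nest (360,475) and the new one (465,555) are undisturbed. I'll continue up to about 0.65 rad.

```bash
python3 - <<'E'
from h import *
for a in(.27,.34,.41,.48,.55,.61,.66):
    t,q=lift(a,.019); bot.move_straight(t,.06,rotation=q)
    r=np.array(bot.read_eef_pos()); f=RF.inv().apply(bot.read_force())
    print(a,(r-t).round(4),f.round(1),bot.read_finger_gap())
    if abs(f).max()>30: break
bot.wait(.6); print(bot.read_time(),bot.read_grasp_force(),RF.inv().apply(np.array(bot.read_eef_pos())-C).round(4),np.abs(bot.read_joint_velocities()).max())
im,d=grab_frame("scene");cv2.imwrite("pics/s6.png",im);P=cloud("scene",d)
L=RF.inv().apply(P.reshape(-1,3)-C); k=L[(abs(L[:,1]-.03)<.02)&(L[:,0]>-.06)&(L[:,0]<.08)&(L[:,2]>.1)&(L[:,2]<.25)]
print("bar slope",np.arctan(-np.polyfit(k[:,0],k[:,2],1)[0]),len(k))
cv2.imwrite("pics/s6c.png",cv2.resize(im[60:330,190:470],None,fx=2.2,fy=2.2,interpolation=3))
E
```

```text
0.27 [-0.0018 -0.0028 -0.0016] [-3.2 -8.3 -0.9] 0.013691171310752754
0.34 [-0.0019 -0.0027 -0.0012] [-3.1 -9.1  0.3] 0.013400104850368529
0.41 [-0.0019 -0.0025 -0.0009] [-4.3 -8.7 -0.7] 0.014193655523171252
0.48 [-0.0018 -0.0024 -0.0006] [-5.  -8.4  1.2] 0.01382913900459054
0.55 [-0.0018 -0.0023 -0.0003] [-4.2 -9.6  1.1] 0.014133323474811768
0.61 [-0.0017 -0.0022  0.    ] [-4.3 -8.5  1.8] 0.01398592490837788
0.66 [-0.0016 -0.0022  0.0002] [-4.4 -9.3  2.4] 0.013942083749645773
20.875 29.997932016849518 [-0.0331  0.0916  0.2202] 0.0016197965496872995
bar slope 0.4378665202758365 818
```

View pics/s6c.png

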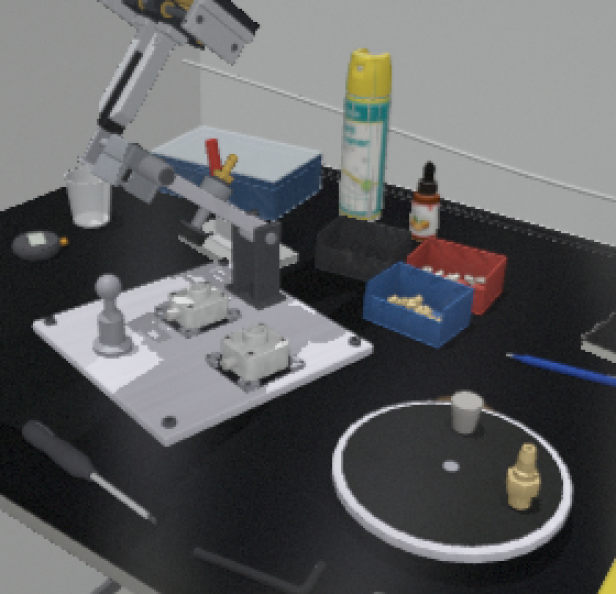

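The arm is up at about 0.66 rad, held by the handle (105,150) and steady. Both housings are in place, and the plug and hose tail are upright on the turntable. I'm handing it in.

```bash
python3 -c "
from h import *
print(bot.job_done())"
```

```text
the job is handed in; nothing more can be done
None
```

The job is handed in: the new housing sits in the pocket within about 1 mm, nozzle to the front, and the gripper holds the test arm steady at about 0.66 rad (38°) by its latch handle, but the hand-in call did not report a verdict.

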